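# Advance the delay stage by one turn of its hand wheel and lock it

## Robot

A 6-joint arm with a two-finger parallel gripper is mounted at the origin on a cart in front of the work surface, level with it; the furniture and walls round the work are solid. World frame = base frame: x ahead of the robot, y to its left, z up, the work surface at z = 0. Lengths are in m, angles in rad, forces in N, time in s.
With the tool pointing down it reaches from about 0.25 to 0.725 m from the base axis. Payload 4 kg.
Tool frame: the origin (TCP) lies between the finger pads; the fingertips stand 11 mm ahead of it and the grasp point (between the pads) lies 8 mm behind it (bot.tip_extent is the distance from the TCP to the fingertips, in m); z points along the fingers, y is the line along which they close (so a half turn about z gives the same grasp; the last joint's range is limited). The gripper opens to 85 mm and grips with 20 to 120 N. Pads are 22 mm wide; open, the fingers measure 114 mm over their backs; the gripper's body (76 mm by 85 mm) begins 54 mm behind the grasp point. The pads swing forward as they close: fully open they stand 13 mm farther back than shut.
Start: joints at [1.222, 0.241, 0.005, 1.335, 0, 1.571], TCP at [0.171, 0.47, 0.242] pointing down, gripper open.
Joint ranges: [-2.72, 2.72], [-1.05, 1.87], [-1.09, 1.28], [-1.99, 2.15], [-1.42, 1.44], [-3.14, 3.14]. Speed limits (rad/s): [2.79, 2.79, 3.14, 3.14, 3.14, 3.14].

## Interface

Orientations are given as a unit quaternion [x, y, z, w].
In Python, from workcell import bot gives the robot as it stands. The module is installed in compiled form; this text tells all that it offers.
- The arm moves only by the tool drive_tool, never from a script. Its argument "rows" is a list of rows, each an object of numbers: "dx", "dy", "dz": the shift along the tool's x, y, z in units of 50 mm (1.0 is 50 mm); "wx", "wy", "wz": the turn, a rotation vector about the tool's x, y, z in units of 5 degrees (1.0 is 5 degrees); "hand": the finger opening in mm, from 0 to 85.4. A call has 1 to 20 rows; each row is the pose to reach, as a shift and turn from the pose commanded when the call began, along the tool's axes at that moment; what a row does not reach only later rows make up. A row lasts 1/10 s, in which the tool goes at most 50 mm and 8.59 degrees, less where a joint would pass 70% of its speed; a pose out of reach is approached as far as the arm can. A call with a gripper value outside its range is refused whole. The fingers move at their own pace and stop on an object; the grip force is fixed at half the most. Time passes only in rows, so rows that repeat a pose let the fingers close. It gives the time, the measured TCP pose, the force, the opening and the grip force at its end, in the units of the state.
- bot.get_obs(): the state, without advancing time (a new reading comes with each control period).
- bot.camera(name): name is "scene" or "top" or "wrist"; returns the picture (400x640x3 uint8, red, green, blue); there is no depth.
- bot.get_calibration(name): a dict with "vfov" (degrees; the focal length in pixels is half the picture's height over the tangent of half this angle, whatever the lens; pixels are square), "cx", "cy" (the principal point, pixels), "origin" and "rotation" of the camera in the world; the wrist camera has in their place "mount" (4x4, takes a point from camera to tool coordinates, whose origin is the TCP and whose axes are the flange's). Camera axes: x right, y up, looking along -z (the intrinsics and any distortion apply to the point x, -y, -z); pixel columns grow to the right and rows downward; lengths in m; the calibration is good to about 2 mm. A picture is of the moment at which its call begins: read the wrist's pose just before it. get_calibration takes no time and is no camera call.
- bot.job_done(): hands the job in; it is judged then, once.
Trained networks look in the newest picture that a camera, given by its name, has taken for a name from the list of things; names that differ only in an ending like _2 or _b are one class to them, and where a whole thing is asked for, a point or a joint stands for the part that bears it (a point fixed in the world has none). Each returns a list of dicts, best first, with "score" (0 to 1); they miss things now and then, are a little off and sometimes report something else, mostly with a low value. They report only what shows in the picture. A call takes as long as a camera call.
- bot.look_for(camera, thing): "extent" ([centre column, centre row, width, height] in pixels, round what is visible of it).
- bot.outline_of(camera, thing): "region" (400x640 bool, what is visible of it) and "extent" ([centre column, centre row, width, height] in pixels, round what is visible of it).
The state is a dict: "clock": time; "joint_pos": joint angles; "joint_vel": joint speeds; "tau": joint torques, N m; "eef_pos": TCP position; "tool_rot": TCP orientation; "ft_force": force on the tool from outside, world axes, zero at the start; "ft_torque": the same for the moment, N m; "grip_width": finger opening in m; "grasp_force": force on a finger pad.
Only numpy, scipy, OpenCV 4.12 (cv2) and the standard library are available. Lean on these libraries where they do the work, as an engineer would, in place of code of your own. Each camera call takes 0.05 s, during which the arm holds its last target. There are 200 camera calls.

## Task

With the fingertips push the red upright handle of the hand wheel round clockwise (seen from above) through exactly one full turn, so that the handle comes back to where it stood and the cube on its carriage has moved away from the wheel by one screw pitch. Then push the yellow locking lever at the other end of the stage all the way over towards the wheel. Only push, gently: do not pinch the handle or pick anything up, and leave the other things on the table where they are.

Things in the scene. Friction and masses are not known exactly. Their poses are not given: they have to be found in the camera images.
- stage: translation stage bolted to the table: a flat aluminium plate 110 x 340 x 12 mm. Origin on the hand wheel's axis, at table height; x points across the plate, roughly away from the robot, y along it; the plate reaches from y = -70 to +270 mm. The wheel's grey gear housing (72 mm wide, 62 mm high) stands at the origin, the locking lever at y = +237 mm.
- carriage (a joint): travel of the dark carriage (70 x 60 mm) with a black 39 mm cube on it, top 76 mm above the table; at 0 its centre is at y = +120 mm of the stage. The wheel drives it 20 mm a turn, clockwise away from the wheel.
- wheel (a joint): angle of the hand wheel, rad: grows clockwise seen from above; one turn is 6.283. Starts anywhere from -1.5 to 1.5; at 0 the handle is on the plate's -x side. Steady friction (about 1.5 to 2 N at the handle); it stays where it is left and has no stop near the work.
- wheel_hub (a point): centre of the hand wheel, on its upright axis, on the hub's top, 80 mm above the table. The wheel is level, dark, with three spokes; its round rim has a radius of 60 mm to the middle of the 12 mm bar, rim top 79 mm above the table.
- handle_mid (a point): point on the axis of the red upright handle, 60 mm from the wheel's axis, 109 mm above the table. It goes round with the wheel.
- handle: the red handle itself: a round upright grip 14 to 18 mm thick, from 81 to 131 mm above the table, standing on the rim and free to revolve on its own pin; origin at its foot. z is up.
- lock (a joint): angle of the yellow locking lever, rad: 0 as it stands at first, leaning 0.5 rad to the stage's +y end, away from the wheel; 1.0 at its stop, leaning as far towards the wheel. It swings about a level pivot along the stage's x, 34 mm above the table, with light friction (about 1 N at the ball) and stays where it is left.
- lock_tip (a point): centre of the yellow ball, 26 mm in diameter, at the end of the locking lever, 60 mm from its pivot; at first 87 mm above the table. The block under the lever is 44 x 54 mm, top 34 mm above the table, with a pivot boss up to 47 mm.
- spool: white and yellow fibre spool, 69 mm across, 22 mm high, lying loose. Origin under its centre (so for all that follow).
- beaker: small clear plastic beaker, 51 mm across, 56 mm high, loose.
- sensor: black round power meter head, 60 mm across, 22 mm high, loose.
- tube: black lens tube standing on end, 30 mm across, 30 mm high, loose.
- post: bare steel post standing on end, 13 mm across, 50 mm high, loose and easily tipped.
- bottle: brown dropper bottle with a black top, 38 mm across, 108 mm high, loose.
- fork: black slotted table clamp lying flat, 81 x 26 x 10 mm, loose.
- slide_box: blue slide box, 94 x 68 x 32 mm, loose.
- torch: black torch lying flat, 24 x 103 x 21 mm, loose.

How it is judged:
By the outcome, as a careful person would: the job done as asked, in the order asked, and still so for the second after the job is handed in, with the robot touching nothing.
It also fails if it takes over 72 s, if anything falls off the work surface, if the arm or the gripper's body presses on something with over 40 N, if the wrist force passes 120 N, or if a joint passes its speed limit or range.

## Working session

There is one attempt and no reset: what is moved stays moved. The work goes in short steps, Python scripts to look and compute and a tool call to move; the robot and the scene stay as the last step left them, time stands still between calls to the robot, and variables do not carry over. Pictures are saved under pics/ and viewed, at most 10 in all, crops included, and the job is handed in when it is done.

Besides the shell and the picture viewer there is one more tool, called after ">>>" as name(argument=value, ...), one argument or row to a line, values as JSON. drive_tool: Moves the arm, as the interface text tells. Its arguments: {"type":"object","properties":{"rows":{"type":"array","items":{"type":"object","properties":{"dx":{"type":"number"},"dy":{"type":"number"},"dz":{"type":"number"},"wx":{"type":"number"},"wy":{"type":"number"},"wz":{"type":"number"},"hand":{"type":"number"}}}}},"required":["rows"]}

```bash
mkdir -p pics; cat > h.py <<'E'
import numpy as np, cv2
from workcell import bot
from scipy.spatial.transform import Rotation as R
def cam(n):
    c=bot.get_calibration(n); f=200/np.tan(np.radians(c['vfov']/2)); return c,f
def ray(n,u,v):
    c,f=cam(n); d=np.array([(u-c['cx'])/f,-(v-c['cy'])/f,-1.])
    if 'mount' in c:
        o=bot.get_obs(); T=np.eye(4); T[:3,:3]=R.from_quat(o['tool_rot']).as_matrix(); T[:3,3]=o['eef_pos']
        M=T@np.array(c['mount']); return M[:3,3],M[:3,:3]@d
    return np.array(c['origin']),np.array(c['rotation'])@d
def atz(n,u,v,z):
    o,d=ray(n,u,v); return o+d*(z-o[2])/d[2]
E
python3 - <<'E'
from h import *
for n in('scene','top'):
    im=bot.camera(n); cv2.imwrite(f'pics/{n}0.png',im[:,:,::-1])
    print(n,{k:v for k,v in bot.get_calibration(n).items()})
    for t,z in (('handle',.106),('wheel',.079),('lock_tip',.087),('stage',0.012),('carriage',.06),('spool',.02),('beaker',.05),('sensor',.02),('tube',.03),('post',.05),('bottle',.108),('fork',.01),('slide_box',.032),('torch',.02)):
        for d in bot.look_for(n,t)[:2]:
            e=d['extent']; print(t,round(d['score'],2),np.round(e),np.round(atz(n,e[0],e[1],z),3))
print(bot.get_obs(),bot.tip_extent); print(bot.get_calibration('wrist'))
E
```

```text
scene {'vfov': 54.9589389661628, 'cx': 323.7580295040532, 'cy': 204.48227766496368, 'origin': array([ 0.16108757, -0.80578473,  0.75923618]), 'rotation': array([ 0.4367077 , -0.09792373, -0.17148195,  0.87766239])}Traceback (most recent call last):
  File "<stdin>", line 7, in <module>
  File "h.py", line 13, in atz
    o,d=ray(n,u,v); return o+d*(z-o[2])/d[2]
        ~~~^^^^^^^
  File "h.py", line 11, in ray
    return np.array(c['origin']),np.array(c['rotation'])@d
                                 ~~~~~~~~~~~~~~~~~~~~~~~^~
ValueError: matmul: Input operand 1 has a mismatch in its core dimension 0, with gufunc signature (n?,k),(k,m?)->(n?,m?) (size 3 is different from 4)
```

```bash
sed -i "s/np.array(c\['rotation'\])@d/R.from_quat(c['rotation']).as_matrix()@d/" h.py
python3 - <<'E'
from h import *
for n in('scene','top'):
    im=bot.camera(n); cv2.imwrite(f'pics/{n}0.png',im[:,:,::-1])
    print(n,{k:v for k,v in bot.get_calibration(n).items()})
    for t,z in (('handle',.106),('wheel',.079),('lock_tip',.087),('stage',0.012),('carriage',.06),('spool',.02),('beaker',.05),('sensor',.02),('tube',.03),('post',.05),('bottle',.108),('fork',.01),('slide_box',.032),('torch',.02)):
        for d in bot.look_for(n,t)[:2]:
            e=d['extent']; print(t,round(d['score'],2),np.round(e),np.round(atz(n,e[0],e[1],z),3))
print(bot.get_obs(),bot.tip_extent); print(bot.get_calibration('wrist'))
E
```

```text
scene {'vfov': 54.9589389661628, 'cx': 323.7580295040532, 'cy': 204.48227766496368, 'origin': array([ 0.16108757, -0.80578473,  0.75923618]), 'rotation': array([ 0.4367077 , -0.09792373, -0.17148195,  0.87766239])}
handle 0.58 [338. 253.   6.  20.] [ 0.467 -0.2    0.106]
wheel 0.59 [353. 272.  54.  53.] [ 0.488 -0.25   0.079]
lock_tip 0.51 [308. 203.   4.  12.] [0.482 0.04  0.087]
stage 0.69 [341. 264.  86. 121.] [ 0.501 -0.154  0.012]
stage 0.16 [333. 352.  27.  36.] [ 0.377 -0.385  0.012]
carriage 0.68 [333. 250.  29.  31.] [ 0.482 -0.141  0.06 ]
spool 0.78 [331. 353.  25.  32.] [ 0.369 -0.391  0.02 ]
beaker 0.6 [313. 182.  15.  22.] [0.558 0.189 0.05 ]
sensor 0.57 [406. 311.  27.  24.] [ 0.578 -0.356  0.02 ]
bottle 0.79 [435. 267.  19.  29.] [ 0.659 -0.328  0.108]
fork 0.53 [269. 229.  19.  17.] [0.363 0.057 0.01 ]
slide_box 0.64 [302. 160.  34.  22.] [0.583 0.364 0.032]
torch 0.51 [234. 175.   9.  17.] [0.329 0.373 0.02 ]
top {'vfov': 47.036959895971066, 'cx': 326.7919620109421, 'cy': 199.54237241249533, 'origin': array([ 0.23807369, -0.02017095,  1.55578284]), 'rotation': array(
[... 1376 characters left out ...]
'tool_rot': array([ 1.73506853e-01,  9.84832662e-01, -1.64442225e-05, -1.44380646e-06]), 'ft_force': array([-0.82646728,  0.75493081, -0.78309113]), 'ft_torque': array([-0.01597774, -0.01833376,  0.03509961]), 'grasp_force': 0.0, 'grip_width': 0.08527520160519901} 0.011
{'vfov': 70.17296637562848, 'cx': 317.9919772758718, 'cy': 198.07955343633841, 'mount': array([[-1.69460698e-04,  9.64966070e-01,  2.62374648e-01,
         6.70536702e-02],
       [ 9.99999968e-01,  1.13805715e-04,  2.27316320e-04,
         1.03282370e-04],
       [ 1.89492801e-04,  2.62374678e-01, -9.64966058e-01,
        -1.32121913e-01],
       [ 0.00000000e+00,  0.00000000e+00,  0.00000000e+00,
         1.00000000e+00]])}
```

View pics/top0.png

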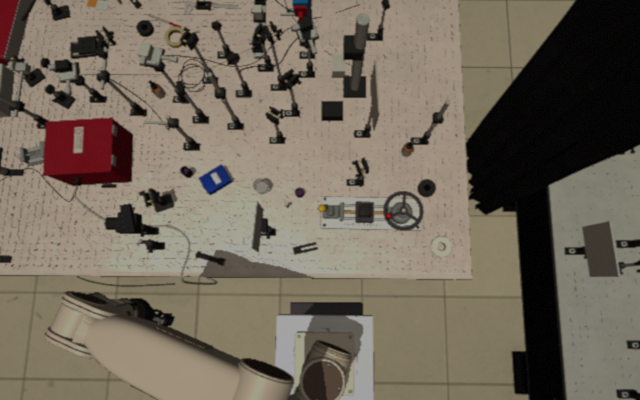

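View pics/scene0.png

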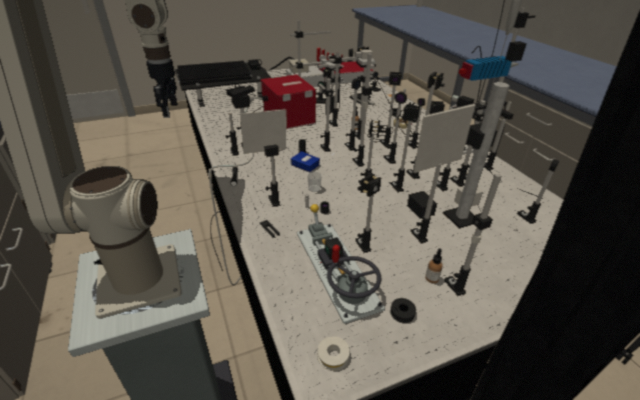

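```bash
python3 - <<'E'
from h import *
b=atz('scene',275,204,0);print('base',b)
for (u,v) in((243,115),(284,109),(287,148),(368,180),(365,247)):
    o,d=ray('scene',u,v)
    B=b if u<300 else atz('scene',365,247,0)
    # z where ray y equals base y
    s=(B[1]-o[1])/d[1];print(u,v,np.round(o+d*s,3))
for (u,v) in ((268,207),(258,248),(362,160),(355,185)):
  print([np.round(atz('top',u,v,z),3) for z in(0,.1,.2,.3)])
print('handle',atz('top',389,216,.13),'ball',atz('top',322,209,.087),'hub',atz('top',403,211,.08))
E
```

```text
base [0.42000804 0.18266191 0.        ]
243 115 [0.348 0.183 0.322]
284 109 [0.464 0.183 0.322]
287 148 [0.469 0.183 0.198]
368 180 [ 0.586 -0.108  0.234]
365 247 [ 0.6   -0.108  0.   ]
[array([0.507, 0.196, 0.   ]), array([0.49 , 0.183, 0.1  ]), array([0.473, 0.169, 0.2  ]), array([0.455, 0.155, 0.3  ])]
[array([0.366, 0.226, 0.   ]), array([0.358, 0.21 , 0.1  ]), array([0.35 , 0.194, 0.2  ]), array([0.341, 0.178, 0.3  ])]
[array([ 0.677, -0.127,  0.   ]), array([ 0.649, -0.121,  0.1  ]), array([ 0.621, -0.114,  0.2  ]), array([ 0.592, -0.107,  0.3  ])]
[array([ 0.587, -0.103,  0.   ]), array([ 0.565, -0.097,  0.1  ]), array([ 0.542, -0.092,  0.2  ]), array([ 0.52 , -0.087,  0.3  ])]
handle [ 0.45929022 -0.20217273  0.13      ] ball [0.48704042 0.00892708 0.087     ] hub [ 0.48387195 -0.25426017  0.08      ]
```

>>> drive_tool(
  rows=[
    {"dz": -1, "hand": 0},
    {"dz": -2, "hand": 0},
    {"dz": -2.9, "dx": -0.3, "dy": -0.3, "hand": 0},
    {"dz": -3.4, "dx": -0.8, "dy": -0.8, "hand": 0},
    {"dz": -3.4, "dx": -1.4, "dy": -1.4, "wz": -0.3, "hand": 0},
    {"dz": -3.4, "dx": -2.0, "dy": -2.0, "wz": -0.7, "hand": 0},
    {"dz": -3.4, "dx": -2.6, "dy": -2.6, "wz": -1.1, "hand": 0},
    {"dz": -3.4, "dx": -3.2, "dy": -3.2, "wz": -1.5, "hand": 0},
    {"dz": -3.4, "dx": -3.8, "dy": -3.8, "wz": -1.9, "hand": 0},
    {"dz": -3.4, "dx": -4.4, "dy": -4.4, "wz": -2.3, "hand": 0},
    {"dz": -3.4, "dx": -5.0, "dy": -5.0, "wz": -2.7, "hand": 0},
    {"dz": -3.4, "dx": -5.6, "dy": -5.6, "wz": -3.1, "hand": 0},
    {"dz": -3.4, "dx": -6.2, "dy": -6.2, "wz": -3.5, "hand": 0},
    {"dz": -3.2, "dx": -6.8, "dy": -6.8, "wz": -4, "hand": 0},
    {"dz": -2.8, "dx": -7.4, "dy": -7.4, "wz": -4, "hand": 0},
    {"dz": -2.4, "dx": -8.0, "dy": -8.0, "wz": -4, "hand": 0},
    {"dz": -1.9, "dx": -8.6, "dy": -8.6, "wz": -4, "hand": 0},
    {"dz": -1.4, "dx": -9.2, "dy": -9.3, "wz": -4, "hand": 0},
    {"dz": -0.9, "dx": -9.7, "dy": -9.9, "wz": -4, "hand": 0},
    {"dz": -0.7, "dx": -9.8, "dy": -10.1, "wz": -4, "hand": 0},
  ],
)

```text
invalid input at $.rows[0]: expected keys dx, dy, dz, wx, wy, wz, hand
```

>>> drive_tool(
  rows=[
    {"hand": 0},
    {"hand": 0},
  ],
)

```text
invalid input at $.rows[0]: expected keys dx, dy, dz, wx, wy, wz, hand
```

```bash
cat > look.py <<'E'
from h import *
import sys
im=bot.camera('wrist'); cv2.imwrite(f'pics/{sys.argv[1]}.png',im[:,:,::-1])
o=bot.get_obs(); print(o['clock'],np.round(o['joint_pos'],3),np.round(o['eef_pos'],4),np.round(R.from_quat(o['tool_rot']).as_matrix(),4).tolist(),np.round(o['ft_force'],2))
for t,z in (('handle',.106),('wheel',.079),('lock_tip',.087),('stage',0.012),('carriage',.076)):
    for d in bot.outline_of('wrist',t)[:2]:
        e=d['extent']; r=d['region']; v,u=np.nonzero(r); print(t,round(d['score'],2),np.round(e,1),[round(u.mean(),2),round(v.mean(),2)],np.round(atz('wrist',e[0],e[1],z),4))
        if t=='stage': print(np.round(cv2.boxPoints(cv2.minAreaRect(np.c_[u,v].astype(np.float32)))).tolist())
h=cv2.cvtColor(im,cv2.COLOR_RGB2HSV)
def blob(m):
    n,l,s,c=cv2.connectedComponentsWithStats(m.astype(np.uint8))
    for i in sorted(range(1,n),key=lambda i:-s[i,4])[:2]: print(s[i],np.round(c[i],2))
print('red');blob(((h[...,0]<8)|(h[...,0]>172))&(h[...,1]>150)&(h[...,2]>50))
print('yel');blob((h[...,0]>18)&(h[...,0]<34)&(h[...,1]>140)&(h[...,2]>80))
E
python3 look.py w1
```

```text
1.7 [ 1.222  0.241  0.005  1.335 -0.     1.571] [0.1709 0.4699 0.2423] [[-0.9398, 0.3417, 0.0], [0.3417, 0.9398, 0.0], [-0.0, 0.0, -1.0]] [0.14 0.13 0.12]
red
[616 348  24  27 354] [631.17 358.84]
yel
```

View pics/w1.png

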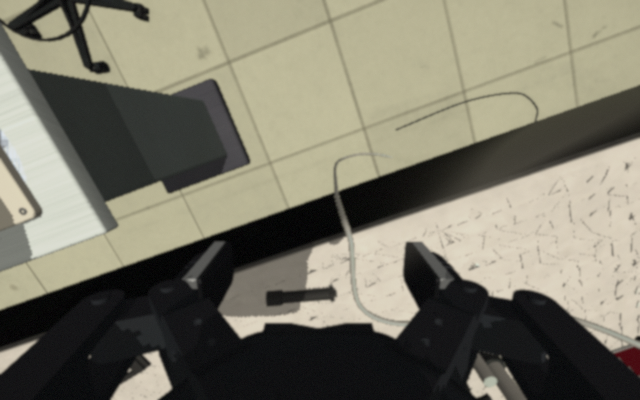

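>>> drive_tool(
  rows=[
    {"dx": 0, "dy": 0, "dz": -1, "wx": 0, "wy": 0, "wz": 0, "hand": 0},
    {"dx": 0, "dy": 0, "dz": -2, "wx": 0, "wy": 0, "wz": 0, "hand": 0},
    {"dx": -0.3, "dy": -0.3, "dz": -2.8, "wx": 0, "wy": 0, "wz": 0, "hand": 0},
    {"dx": -0.8, "dy": -0.8, "dz": -3.4, "wx": 0, "wy": 0, "wz": 0, "hand": 0},
    {"dx": -1.4, "dy": -1.4, "dz": -3.4, "wx": 0, "wy": 0, "wz": -0.3, "hand": 0},
    {"dx": -2, "dy": -2, "dz": -3.4, "wx": 0, "wy": 0, "wz": -0.7, "hand": 0},
    {"dx": -2.6, "dy": -2.6, "dz": -3.4, "wx": 0, "wy": 0, "wz": -1.1, "hand": 0},
    {"dx": -3.2, "dy": -3.2, "dz": -3.4, "wx": 0, "wy": 0, "wz": -1.5, "hand": 0},
    {"dx": -3.8, "dy": -3.8, "dz": -3.4, "wx": 0, "wy": 0, "wz": -1.9, "hand": 0},
    {"dx": -4.4, "dy": -4.4, "dz": -3.4, "wx": 0, "wy": 0, "wz": -2.3, "hand": 0},
    {"dx": -5, "dy": -5, "dz": -3.4, "wx": 0, "wy": 0, "wz": -2.7, "hand": 0},
    {"dx": -5.6, "dy": -5.6, "dz": -3.4, "wx": 0, "wy": 0, "wz": -3.1, "hand": 0},
    {"dx": -6.2, "dy": -6.2, "dz": -3.4, "wx": 0, "wy": 0, "wz": -3.5, "hand": 0},
    {"dx": -6.8, "dy": -6.8, "dz": -3.2, "wx": 0, "wy": 0, "wz": -4, "hand": 0},
    {"dx": -7.4, "dy": -7.4, "dz": -2.8, "wx": 0, "wy": 0, "wz": -4, "hand": 0},
    {"dx": -8.1, "dy": -8, "dz": -2.4, "wx": 0, "wy": 0, "wz": -4, "hand": 0},
    {"dx": -8.8, "dy": -8.6, "dz": -2, "wx": 0, "wy": 0, "wz": -4, "hand": 0},
    {"dx": -9.5, "dy": -9.1, "dz": -1.6, "wx": 0, "wy": 0, "wz": -4, "hand": 0},
    {"dx": -10.2, "dy": -9.6, "dz": -1.2, "wx": 0, "wy": 0, "wz": -4, "hand": 0},
    {"dx": -10.5, "dy": -9.8, "dz": -1.1, "wx": 0, "wy": 0, "wz": -4, "hand": 0},
  ],
)

```text
clock: 3.95
eef_pos: [0.4971, -0.1728, 0.2939]
tool_rot: [0.001, 1.0, 0.0, -0.002]
ft_force: [-0.2, 0.9, -0.2]
grip_width: 0.0
grasp_force: 0.0
```

>>> drive_tool(
  rows=[
    {"dx": 0, "dy": 0, "dz": 0, "wx": 0, "wy": 0, "wz": 0, "hand": 0},
    {"dx": 0, "dy": 0, "dz": 0, "wx": 0, "wy": 0, "wz": 0, "hand": 0},
    {"dx": 0, "dy": 0, "dz": 0, "wx": 0, "wy": 0, "wz": 0, "hand": 0},
  ],
)

```text
clock: 4.25
eef_pos: [0.4966, -0.1692, 0.2982]
tool_rot: [-0.001, 1.0, -0.0, 0.0]
ft_force: [-0.4, -0.2, -0.1]
grip_width: 0.0
grasp_force: 0.0
```

```bash
python3 look.py w2
```

```text
4.3 [-0.328  0.274  0.193  1.489  0.    -0.33 ] [ 0.4966 -0.1691  0.2984] [[-1.0, -0.0015, 0.0015], [-0.0015, 1.0, -0.0003], [-0.0015, -0.0003, -1.0]] [0.35 0.27 0.75]
handle 0.67 [290.9 154.2  20.3  19.6] [np.float64(290.53), np.float64(151.42)] [ 0.4668 -0.1997  0.106 ]
handle 0.61 [584.7 222.1  65.4  42.2] [np.float64(583.61), np.float64(222.81)] [0.5479 0.1535 0.106 ]
wheel 0.88 [250.6 166.9 105.  100.8] [np.float64(250.64), np.float64(164.73)] [ 0.4857 -0.2528  0.079 ]
stage 0.9 [337.2 167.7 281.5 104.6] [np.float64(322.83), np.float64(162.26)] [ 0.4973 -0.1408  0.012 ]
[[198.0, 114.0], [477.0, 114.0], [477.0, 217.0], [198.0, 217.0]]
stage 0.65 [248.8 166.5 103.6 105. ] [np.float64(249.79), np.float64(165.17)] [ 0.4957 -0.2715  0.012 ]
[[182.0, 193.0], [220.0, 99.0], [318.0, 138.0], [280.0, 232.0]]
carriage 0.81 [345.9 165.4  44.9  53.2] [np.float64(345.19), np.float64(163.9)] [ 0.4839 -0.1344  0.076 ]
red
[283 143  16  17 209] [290.79 151.21]
yel
[460 164  18  17 211] [468.78 171.95]
[368 162  28   6 113] [382.62 164.19]
```

View pics/w2.png

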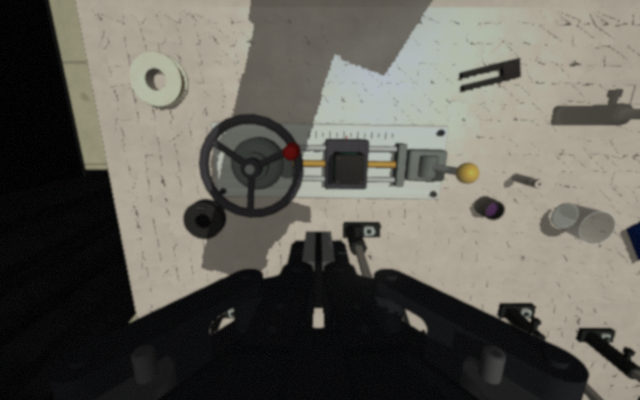

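```bash
cat > fit.py <<'E'
from h import *
from scipy.optimize import least_squares
def proj(P):
    c,f=cam('wrist'); o=bot.get_obs(); T=np.eye(4); T[:3,:3]=R.from_quat(o['tool_rot']).as_matrix(); T[:3,3]=o['eef_pos']
    M=np.linalg.inv(T@np.array(c['mount'])); q=np.atleast_2d(P)@M[:3,:3].T+M[:3,3]
    return np.c_[c['cx']+f*q[:,0]/-q[:,2], c['cy']-f*q[:,1]/-q[:,2]]
a=np.linspace(0,2*np.pi,72,endpoint=False); C=np.c_[np.cos(a),np.sin(a)]
def disc(x,y,z,r): return np.c_[np.array([x,y])+r*C,np.full(72,z)]
def bb(p): return np.r_[p.min(0),p.max(0)]
def redmask(im):
    h=cv2.cvtColor(im,cv2.COLOR_RGB2HSV); m=(((h[...,0]<8)|(h[...,0]>172))&(h[...,1]>130)&(h[...,2]>40)).astype(np.uint8)
    n,l,s,c=cv2.connectedComponentsWithStats(m); return l,s,c
def handle(im,guess):
    l,s,c=redmask(im); i=max(range(1,len(s)),key=lambda i:s[i,4]-3*np.hypot(*(c[i]-proj(np.r_[guess,.12])[0])))
    t=np.r_[s[i,:2],s[i,:2]+s[i,2:4]]-.5
    f=lambda p:bb(proj(np.r_[disc(p[0],p[1],.131,p[2]),disc(p[0],p[1],.083,p[2])]))-t
    q=least_squares(f,[*guess,.008]); return q.x,q.fun,c[i]
def hub(im):
    d=bot.outline_of('wrist','wheel')[0]; cs,_=cv2.findContours(d['region'].astype(np.uint8),0,cv2.CHAIN_APPROX_NONE); k=max(cs,key=len)[:,0]
    k=cv2.convexHull(k)[:,0].astype(float)
    def f(p):
        pr=proj(disc(p[0],p[1],.074,p[2])); return np.linalg.norm(k[:,None]-pr[None],axis=2).min(1)
    q=least_squares(f,[.485,-.253,.066],loss='soft_l1'); return q.x,np.abs(q.fun).mean()
E
python3 - <<'E'
from fit import *
im=bot.camera('wrist'); print(hub(im)); H=hub(im)[0]; h=handle(im,[.467,-.2]); print(h); v=h[0][:2]-H[:2]; print(np.hypot(*v),np.degrees(np.arctan2(v[0],v[1])))
print('ball',atz('wrist',468.8,172,.087))
for u,v in((207,121),(449,127),(446,200),(441,132),(433,194)): print(atz('wrist',u,v,.012))
E
```

```text
(array([ 0.48784477, -0.25321051,  0.06641425]), np.float64(1.3038442887725992))
(array([ 0.46158601, -0.19915074,  0.00747278]), array([-0.10977626,  0.12507191,  0.12691978, -0.10955767]), array([291.23913043, 151.08695652]))
0.060022546424845995 -25.883322213207155
ball [0.49006836 0.01394239 0.087     ]
[ 0.43043819 -0.32679355  0.012     ]
[0.43852164 0.01686316 0.012     ]
[0.5463995  0.02538404 0.012     ]
[0.44546401 0.00626906 0.012     ]
[0.53697846 0.00458521 0.012     ]
```

```bash
cat > traj.py <<'E'
from h import *
HUB=np.array([.4878,-.2532]); A0=64.1
def D(t,hx=.011,hy=.009,r=.0075):
    s=np.linspace(0,.04,4001)[:,None]*np.abs(t); q=np.maximum(s-[hx,hy],0); return 1e-5*np.sum(np.hypot(*q.T)<=r)
def pin(al,extra=0):
    a=np.radians(al); H=HUB+.06*np.array([-np.cos(a),np.sin(a)]); t=np.array([np.sin(a),np.cos(a)]); return H-(D(t)+extra)*t
def rows(pts,p0):  # tool x=-X, y=+Y
    for p in pts: print('%.2f %.2f'%tuple((np.array(p)-p0)*[-20,20]),end='; ')
    print()
E
python3 - <<'E'
from traj import *
o=bot.get_obs(); print(pin(A0,.015)); rows([pin(A0,.015),pin(A0,.002)],o['eef_pos'][:2]); print((.105-.2984)*-20)
p=pin(A0,.002)
for k in range(3): rows([pin(A0+120*k+7.5*i) for i in range(1,17)],p); p=pin(A0+120*(k+1)); print(p)
E
```

```text
[ 0.42959462 -0.21476357]
1.34 -0.90; 1.11 -0.79; 
3.8680000000000003
-0.18 0.13; -0.33 0.22; -0.49 0.29; -0.65 0.34; -0.80 0.37; -0.95 0.38; -1.10 0.38; -1.25 0.35; -1.40 0.30; -1.56 0.22; -1.71 0.11; -1.85 -0.03; -1.96 -0.17; -2.04 -0.33; -2.11 -0.48; -2.15 -0.64; 
[ 0.54882973 -0.2409822 ]
-0.02 -0.16; -0.03 -0.31; -0.02 -0.45; 0.00 -0.59; 0.04 -0.72; 0.11 -0.87; 0.20 -1.01; 0.33 -1.14; 0.47 -1.26; 0.62 -1.35; 0.78 -1.42; 0.94 -1.47; 1.09 -1.50; 1.24 -1.51; 1.39 -1.50; 1.54 -1.48; 
[ 0.47200636 -0.31496539]
0.16 0.05; 0.31 0.13; 0.47 0.24; 0.60 0.38; 0.71 0.53; 0.80 0.68; 0.86 0.83; 0.90 0.99; 0.93 1.15; 0.93 1.30; 0.92 1.44; 0.90 1.58; 0.86 1.72; 0.80 1.86; 0.70 2.00; 0.58 2.14; 
[ 0.44308799 -0.20821155]
```

Lateral first, then descend, ending clear of the handle.

>>> drive_tool(
  rows=[
    {"dx": 0.5, "dy": -0.3, "dz": 0, "wx": 0, "wy": 0, "wz": 0, "hand": 0},
    {"dx": 1.0, "dy": -0.6, "dz": 0.5, "wx": 0, "wy": 0, "wz": 0, "hand": 0},
    {"dx": 1.34, "dy": -0.9, "dz": 1.2, "wx": 0, "wy": 0, "wz": 0, "hand": 0},
    {"dx": 1.34, "dy": -0.9, "dz": 1.9, "wx": 0, "wy": 0, "wz": 0, "hand": 0},
    {"dx": 1.34, "dy": -0.9, "dz": 2.5, "wx": 0, "wy": 0, "wz": 0, "hand": 0},
    {"dx": 1.34, "dy": -0.9, "dz": 3.1, "wx": 0, "wy": 0, "wz": 0, "hand": 0},
    {"dx": 1.34, "dy": -0.9, "dz": 3.6, "wx": 0, "wy": 0, "wz": 0, "hand": 0},
    {"dx": 1.34, "dy": -0.9, "dz": 3.85, "wx": 0, "wy": 0, "wz": 0, "hand": 0},
    {"dx": 1.34, "dy": -0.9, "dz": 3.85, "wx": 0, "wy": 0, "wz": 0, "hand": 0},
    {"dx": 1.34, "dy": -0.9, "dz": 3.85, "wx": 0, "wy": 0, "wz": 0, "hand": 0},
  ],
)

```text
clock: 5.7
eef_pos: [0.43, -0.2151, 0.1051]
tool_rot: [-0.0, 1.0, -0.0, -0.0]
ft_force: [0.0, -0.5, 0.1]
grip_width: 0.0
grasp_force: 0.0
```

```bash
python3 - <<'E'
from traj import *
im=bot.camera('wrist'); cv2.imwrite('pics/w3.png',im[:,:,::-1]); o=bot.get_obs(); print(o['eef_pos'],o['ft_force'])
E
```

```text
[ 0.43050059 -0.21538668  0.10568312] [-0.24503732 -0.67617038  1.28747544]
```

View pics/w3.png

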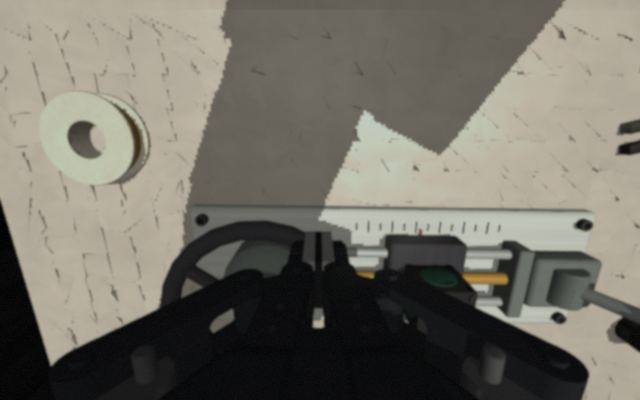

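>>> drive_tool(
  rows=[
    {"dx": -0.12, "dy": 0.06, "dz": 0, "wx": 0, "wy": 0, "wz": 0, "hand": 0},
    {"dx": -0.23, "dy": 0.11, "dz": 0, "wx": 0, "wy": 0, "wz": 0, "hand": 0},
    {"dx": -0.32, "dy": 0.18, "dz": 0, "wx": 0, "wy": 0, "wz": 0, "hand": 0},
    {"dx": -0.41, "dy": 0.24, "dz": 0, "wx": 0, "wy": 0, "wz": 0, "hand": 0},
    {"dx": -0.56, "dy": 0.33, "dz": 0, "wx": 0, "wy": 0, "wz": 0, "hand": 0},
    {"dx": -0.72, "dy": 0.4, "dz": 0, "wx": 0, "wy": 0, "wz": 0, "hand": 0},
    {"dx": -0.88, "dy": 0.45, "dz": 0, "wx": 0, "wy": 0, "wz": 0, "hand": 0},
    {"dx": -1.03, "dy": 0.48, "dz": 0, "wx": 0, "wy": 0, "wz": 0, "hand": 0},
    {"dx": -1.18, "dy": 0.49, "dz": 0, "wx": 0, "wy": 0, "wz": 0, "hand": 0},
    {"dx": -1.33, "dy": 0.49, "dz": 0, "wx": 0, "wy": 0, "wz": 0, "hand": 0},
    {"dx": -1.48, "dy": 0.46, "dz": 0, "wx": 0, "wy": 0, "wz": 0, "hand": 0},
    {"dx": -1.63, "dy": 0.41, "dz": 0, "wx": 0, "wy": 0, "wz": 0, "hand": 0},
    {"dx": -1.79, "dy": 0.33, "dz": 0, "wx": 0, "wy": 0, "wz": 0, "hand": 0},
    {"dx": -1.94, "dy": 0.22, "dz": 0, "wx": 0, "wy": 0, "wz": 0, "hand": 0},
    {"dx": -2.08, "dy": 0.08, "dz": 0, "wx": 0, "wy": 0, "wz": 0, "hand": 0},
    {"dx": -2.19, "dy": -0.06, "dz": 0, "wx": 0, "wy": 0, "wz": 0, "hand": 0},
  ],
)

```text
clock: 7.35
eef_pos: [0.5404, -0.2185, 0.1047]
tool_rot: [-0.0, 1.0, 0.0, 0.0]
ft_force: [-1.1, 1.8, -0.9]
grip_width: 0.0
grasp_force: 1.0
```

```bash
python3 - <<'E'
from traj import *
o=bot.get_obs(); print(o['eef_pos'],o['ft_force'],pin(A0+97.5))
import fit
for n,z in(('scene',.106),('top',.12)):
    im=bot.camera(n); cv2.imwrite(f'pics/{n}4.png',im[150:310,230:490,::-1] if n=='scene' else im[:,:,::-1])
    h=cv2.cvtColor(im,cv2.COLOR_RGB2HSV); m=(((h[...,0]<8)|(h[...,0]>172))&(h[...,1]>130)&(h[...,2]>40)).astype(np.uint8)
    _,_,s,c=cv2.connectedComponentsWithStats(m)
    for i in range(1,len(s)):
        p=atz(n,*c[i],z)
        if s[i,4]>3 and np.hypot(*(p[:2]-HUB))<.12: print(n,s[i],p, np.hypot(*(p[:2]-HUB)),np.degrees(np.arctan2(p[1]-HUB[1],-(p[0]-HUB[0])))%360)
im=cv2.imread('pics/scene4.png'); cv2.imwrite('pics/scene4b.png',cv2.resize(im,None,fx=3,fy=3,interpolation=cv2.INTER_CUBIC))
E
```

```text
[ 0.54035972 -0.21850173  0.10467072] [-1.12341077  1.77759557 -0.94733734] [ 0.53924342 -0.2177601 ]
scene [370 248   8  17  87] [ 0.54433926 -0.23978185  0.106     ] 0.05810968043128183 166.64929953866948
```

View pics/scene4b.png

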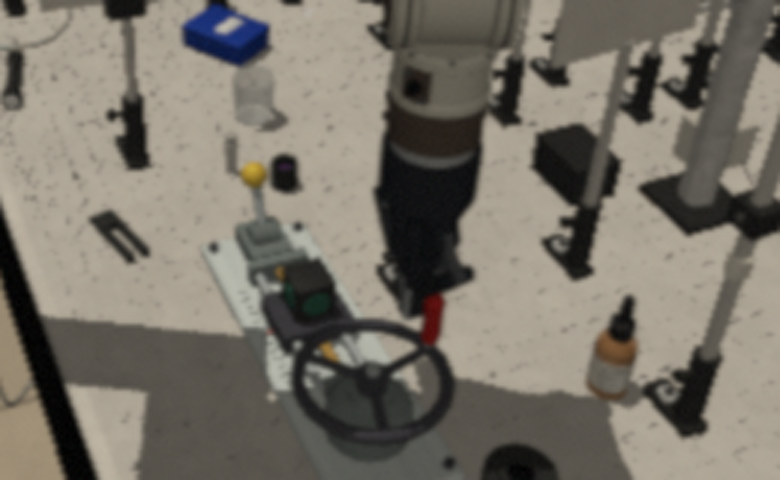

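```bash
python3 - <<'E'
from traj import *
p=pin(A0+97.5)
for a,b in((97.5,225),(225,345)):
    rows([pin(A0+x) for x in np.arange(a+7.5,b+.1,7.5)],pin(A0+a))
E
```

```text
-0.09 -0.15; -0.15 -0.31; -0.19 -0.46; -0.21 -0.62; -0.22 -0.77; -0.21 -0.92; -0.19 -1.05; -0.15 -1.19; -0.08 -1.33; 0.01 -1.47; 0.13 -1.61; 0.28 -1.72; 0.43 -1.82; 0.59 -1.88; 0.74 -1.93; 0.90 -1.96; 1.05 -1.97; 
0.14 0.00; 0.29 0.03; 0.45 0.08; 0.61 0.16; 0.76 0.27; 0.90 0.41; 1.01 0.55; 1.09 0.71; 1.16 0.86; 1.20 1.02; 1.22 1.17; 1.23 1.32; 1.22 1.47; 1.19 1.60; 1.16 1.74; 1.09 1.88;
```

>>> drive_tool(
  rows=[
    {"dx": -0.09, "dy": -0.15, "dz": 0, "wx": 0, "wy": 0, "wz": 0, "hand": 0},
    {"dx": -0.15, "dy": -0.31, "dz": 0, "wx": 0, "wy": 0, "wz": 0, "hand": 0},
    {"dx": -0.19, "dy": -0.46, "dz": 0, "wx": 0, "wy": 0, "wz": 0, "hand": 0},
    {"dx": -0.21, "dy": -0.62, "dz": 0, "wx": 0, "wy": 0, "wz": 0, "hand": 0},
    {"dx": -0.22, "dy": -0.77, "dz": 0, "wx": 0, "wy": 0, "wz": 0, "hand": 0},
    {"dx": -0.21, "dy": -0.92, "dz": 0, "wx": 0, "wy": 0, "wz": 0, "hand": 0},
    {"dx": -0.19, "dy": -1.05, "dz": 0, "wx": 0, "wy": 0, "wz": 0, "hand": 0},
    {"dx": -0.15, "dy": -1.19, "dz": 0, "wx": 0, "wy": 0, "wz": 0, "hand": 0},
    {"dx": -0.08, "dy": -1.33, "dz": 0, "wx": 0, "wy": 0, "wz": 0, "hand": 0},
    {"dx": 0.01, "dy": -1.47, "dz": 0, "wx": 0, "wy": 0, "wz": 0, "hand": 0},
    {"dx": 0.13, "dy": -1.61, "dz": 0, "wx": 0, "wy": 0, "wz": 0, "hand": 0},
    {"dx": 0.28, "dy": -1.72, "dz": 0, "wx": 0, "wy": 0, "wz": 0, "hand": 0},
    {"dx": 0.43, "dy": -1.82, "dz": 0, "wx": 0, "wy": 0, "wz": 0, "hand": 0},
    {"dx": 0.59, "dy": -1.88, "dz": 0, "wx": 0, "wy": 0, "wz": 0, "hand": 0},
    {"dx": 0.74, "dy": -1.93, "dz": 0, "wx": 0, "wy": 0, "wz": 0, "hand": 0},
    {"dx": 0.9, "dy": -1.96, "dz": 0, "wx": 0, "wy": 0, "wz": 0, "hand": 0},
    {"dx": 1.05, "dy": -1.97, "dz": 0, "wx": 0, "wy": 0, "wz": 0, "hand": 0},
  ],
)

```text
clock: 9.15
eef_pos: [0.4862, -0.3166, 0.1049]
tool_rot: [-0.0, 1.0, -0.0, 0.0]
ft_force: [2.5, 0.3, -0.1]
grip_width: 0.0001
grasp_force: 1.0
```

```bash
cat > chk.py <<'E'
from traj import *
o=bot.get_obs(); print(o['clock'],o['eef_pos'],o['ft_force'],o['joint_pos'])
for n,z in(('scene',.106),('top',.12),('wrist',.12)):
    im=bot.camera(n)
    h=cv2.cvtColor(im,cv2.COLOR_RGB2HSV); m=(((h[...,0]<8)|(h[...,0]>172))&(h[...,1]>130)&(h[...,2]>40)).astype(np.uint8)
    _,_,s,c=cv2.connectedComponentsWithStats(m)
    for i in range(1,len(s)):
        p=atz(n,*c[i],z)
        if s[i,4]>3 and np.hypot(*(p[:2]-HUB))<.12: print(n,s[i],p, np.hypot(*(p[:2]-HUB)),np.degrees(np.arctan2(p[1]-HUB[1],-(p[0]-HUB[0])))%360)
E
python3 chk.py; python3 -c "
from traj import *
print(pin(A0+225))"
```

```text
9.15 [ 0.48619852 -0.31663789  0.1049261 ] [ 2.47005428  0.25260314 -0.0509964 ] [-5.77275513e-01  4.87908108e-01 -3.43606458e-03  1.07921401e+00
  4.06006980e-05 -5.77445359e-01]
scene [354 277   9  18 120] [ 0.46596935 -0.31076879  0.106     ] 0.061569006405544045 290.7672203593131
wrist [573 165   2   4   4] [ 0.43701402 -0.21051787  0.12      ] 0.06633988609207515 40.04474403693418
wrist [ 316  194   40   62 1846] [ 0.46278941 -0.30914459  0.12      ] 0.06128072592740741 294.0875113632299
[ 0.48666903 -0.31630386]
```

>>> drive_tool(
  rows=[
    {"dx": 0.14, "dy": 0, "dz": 0, "wx": 0, "wy": 0, "wz": 0, "hand": 0},
    {"dx": 0.29, "dy": 0.03, "dz": 0, "wx": 0, "wy": 0, "wz": 0, "hand": 0},
    {"dx": 0.45, "dy": 0.08, "dz": 0, "wx": 0, "wy": 0, "wz": 0, "hand": 0},
    {"dx": 0.61, "dy": 0.16, "dz": 0, "wx": 0, "wy": 0, "wz": 0, "hand": 0},
    {"dx": 0.76, "dy": 0.27, "dz": 0, "wx": 0, "wy": 0, "wz": 0, "hand": 0},
    {"dx": 0.9, "dy": 0.41, "dz": 0, "wx": 0, "wy": 0, "wz": 0, "hand": 0},
    {"dx": 1.01, "dy": 0.55, "dz": 0, "wx": 0, "wy": 0, "wz": 0, "hand": 0},
    {"dx": 1.09, "dy": 0.71, "dz": 0, "wx": 0, "wy": 0, "wz": 0, "hand": 0},
    {"dx": 1.16, "dy": 0.86, "dz": 0, "wx": 0, "wy": 0, "wz": 0, "hand": 0},
    {"dx": 1.2, "dy": 1.02, "dz": 0, "wx": 0, "wy": 0, "wz": 0, "hand": 0},
    {"dx": 1.22, "dy": 1.17, "dz": 0, "wx": 0, "wy": 0, "wz": 0, "hand": 0},
    {"dx": 1.23, "dy": 1.32, "dz": 0, "wx": 0, "wy": 0, "wz": 0, "hand": 0},
    {"dx": 1.22, "dy": 1.47, "dz": 0, "wx": 0, "wy": 0, "wz": 0, "hand": 0},
    {"dx": 1.19, "dy": 1.6, "dz": 0, "wx": 0, "wy": 0, "wz": 0, "hand": 0},
    {"dx": 1.17, "dy": 1.68, "dz": 0, "wx": 0, "wy": 0, "wz": 0, "hand": 0},
    {"dx": 1.17, "dy": 1.68, "dz": 0, "wx": 0, "wy": 0, "wz": 0, "hand": 0},
  ],
)

```text
clock: 10.9
eef_pos: [0.4284, -0.2315, 0.1046]
tool_rot: [-0.001, 1.0, 0.001, -0.0]
ft_force: [-0.1, -0.4, -0.2]
grip_width: 0.0001
grasp_force: 0.1
```

```bash
python3 chk.py; python3 -c "
from traj import *
print(pin(A0+342))"
```

```text
10.9 [ 0.42837098 -0.23151393  0.1046428 ] [-0.05367452 -0.39101795 -0.21417052] [-4.95994478e-01  3.23459782e-01 -2.62793881e-01  9.85392866e-01
  8.51284676e-04 -4.97436864e-01]
wrist [347 251  21  26 284] [ 0.42414002 -0.21418311  0.12      ] 0.07466532851094161 31.50393040072609
[ 0.4306464  -0.22493054]
```

>>> drive_tool(
  rows=[
    {"dx": 0.15, "dy": -0.15, "dz": 0, "wx": 0, "wy": 0, "wz": 0, "hand": 0},
    {"dx": 0.25, "dy": -0.25, "dz": -0.3, "wx": 0, "wy": 0, "wz": 0, "hand": 0},
    {"dx": 0.25, "dy": -0.25, "dz": -1.0, "wx": 0, "wy": 0, "wz": 0, "hand": 0},
    {"dx": 0.25, "dy": -0.25, "dz": -1.8, "wx": 0, "wy": 0, "wz": 0, "hand": 0},
    {"dx": 0, "dy": 0, "dz": -2.6, "wx": 0, "wy": 0, "wz": 0, "hand": 0},
    {"dx": -0.5, "dy": 0.5, "dz": -3.4, "wx": 0, "wy": 0, "wz": 0, "hand": 0},
    {"dx": -1.0, "dy": 1.0, "dz": -3.85, "wx": 0, "wy": 0, "wz": 0, "hand": 0},
    {"dx": -1.37, "dy": 1.26, "dz": -3.85, "wx": 0, "wy": 0, "wz": 0, "hand": 0},
    {"dx": -1.37, "dy": 1.26, "dz": -3.85, "wx": 0, "wy": 0, "wz": 0, "hand": 0},
    {"dx": -1.37, "dy": 1.26, "dz": -3.85, "wx": 0, "wy": 0, "wz": 0, "hand": 0},
    {"dx": -1.37, "dy": 1.26, "dz": -3.85, "wx": 0, "wy": 0, "wz": 0, "hand": 0},
  ],
)

```text
clock: 12.15
eef_pos: [0.4957, -0.1702, 0.2966]
tool_rot: [0.0, 1.0, 0.0, -0.001]
ft_force: [-0.2, -0.4, -0.3]
grip_width: 0.0002
grasp_force: 0.0
```

```bash
cat > m.py <<'E'
from fit import *
from traj import HUB
import sys
im=bot.camera('wrist'); cv2.imwrite(f'pics/{sys.argv[1]}.png',im[:,:,::-1]); o=bot.get_obs(); print(o['clock'],o['eef_pos'],o['tool_rot'],hub(im)); h=handle(im,[.46,-.205]); v=h[0][:2]-HUB
print(h,np.hypot(*v),'alpha',np.degrees(np.arctan2(v[1],-v[0])))
d=bot.outline_of('wrist','carriage')[0];print(d['extent'],atz('wrist',*d['extent'][:2],.076))
E
python3 m.py w5
```

```text
12.2 [ 0.49565643 -0.17032051  0.29665508] [ 6.33651745e-04  9.99999407e-01  1.59669903e-04 -8.71495981e-04] (array([ 0.48789727, -0.25466909,  0.06568812]), np.float64(1.3153035547759508))
(array([ 0.44263627, -0.21265927,  0.00770901]), array([-0.81984441,  0.92508783,  0.95081005, -0.80559177]), array([277.51304348, 134.05652174])) 0.06069030623831343 alpha 41.912387519141234Traceback (most recent call last):
  File "m.py", line 6, in <module>
    d=bot.outline_of('wrist','carriage')[0];print(d['extent'],atz('wrist',*d['extent'][:2],.076))
      ~~~~~~~~~~~~~~~~~~~~~~~~~~~~~~~~~~^^^
IndexError: list index out of range
```

```bash
python3 - <<'E'
from traj import *
p=np.array([.4966,-.1691])-0; p=np.array([.4282+1.37*.05,-.2323+1.26*.05]); print(p)
rows([pin(42,.015)],p); rows([pin(x) for x in (42,45,48,51,54,57,59,61,62.5,63)],pin(42,.015))
E
```

```text
[ 0.4967 -0.1693]
1.55 -1.41; 
-0.20 0.22; -0.22 0.28; -0.25 0.34; -0.28 0.39; -0.32 0.45; -0.36 0.51; -0.39 0.55; -0.43 0.58; -0.45 0.61; -0.46 0.62;
```

>>> drive_tool(
  rows=[
    {"dx": 0.5, "dy": -0.5, "dz": 0, "wx": 0, "wy": 0, "wz": 0, "hand": 0},
    {"dx": 1.1, "dy": -1.0, "dz": 0.5, "wx": 0, "wy": 0, "wz": 0, "hand": 0},
    {"dx": 1.55, "dy": -1.41, "dz": 1.2, "wx": 0, "wy": 0, "wz": 0, "hand": 0},
    {"dx": 1.55, "dy": -1.41, "dz": 1.9, "wx": 0, "wy": 0, "wz": 0, "hand": 0},
    {"dx": 1.55, "dy": -1.41, "dz": 2.6, "wx": 0, "wy": 0, "wz": 0, "hand": 0},
    {"dx": 1.55, "dy": -1.41, "dz": 3.2, "wx": 0, "wy": 0, "wz": 0, "hand": 0},
    {"dx": 1.55, "dy": -1.41, "dz": 3.7, "wx": 0, "wy": 0, "wz": 0, "hand": 0},
    {"dx": 1.55, "dy": -1.41, "dz": 3.85, "wx": 0, "wy": 0, "wz": 0, "hand": 0},
    {"dx": 1.55, "dy": -1.41, "dz": 3.85, "wx": 0, "wy": 0, "wz": 0, "hand": 0},
  ],
)

```text
clock: 13.2
eef_pos: [0.4182, -0.2399, 0.104]
tool_rot: [0.0, 1.0, 0.001, -0.001]
ft_force: [-0.1, -0.6, -0.1]
grip_width: -0.0003
grasp_force: 0.0
```

>>> drive_tool(
  rows=[
    {"dx": -0.1, "dy": 0.11, "dz": 0, "wx": 0, "wy": 0, "wz": 0, "hand": 0},
    {"dx": -0.2, "dy": 0.22, "dz": 0, "wx": 0, "wy": 0, "wz": 0, "hand": 0},
    {"dx": -0.22, "dy": 0.28, "dz": 0, "wx": 0, "wy": 0, "wz": 0, "hand": 0},
    {"dx": -0.25, "dy": 0.34, "dz": 0, "wx": 0, "wy": 0, "wz": 0, "hand": 0},
    {"dx": -0.28, "dy": 0.39, "dz": 0, "wx": 0, "wy": 0, "wz": 0, "hand": 0},
    {"dx": -0.32, "dy": 0.45, "dz": 0, "wx": 0, "wy": 0, "wz": 0, "hand": 0},
    {"dx": -0.36, "dy": 0.51, "dz": 0, "wx": 0, "wy": 0, "wz": 0, "hand": 0},
    {"dx": -0.39, "dy": 0.55, "dz": 0, "wx": 0, "wy": 0, "wz": 0, "hand": 0},
    {"dx": -0.43, "dy": 0.58, "dz": 0, "wx": 0, "wy": 0, "wz": 0, "hand": 0},
    {"dx": -0.45, "dy": 0.61, "dz": 0, "wx": 0, "wy": 0, "wz": 0, "hand": 0},
    {"dx": -0.45, "dy": 0.61, "dz": 0, "wx": 0, "wy": 0, "wz": 0, "hand": 0},
    {"dx": -0.35, "dy": 0.55, "dz": 0, "wx": 0, "wy": 0, "wz": 0, "hand": 0},
    {"dx": -0.15, "dy": 0.45, "dz": 0, "wx": 0, "wy": 0, "wz": 0, "hand": 0},
    {"dx": -0.05, "dy": 0.4, "dz": -0.5, "wx": 0, "wy": 0, "wz": 0, "hand": 0},
    {"dx": -0.05, "dy": 0.4, "dz": -1.3, "wx": 0, "wy": 0, "wz": 0, "hand": 0},
    {"dx": -0.2, "dy": 0.5, "dz": -2.2, "wx": 0, "wy": 0, "wz": 0, "hand": 0},
    {"dx": -0.7, "dy": 0.9, "dz": -3.0, "wx": 0, "wy": 0, "wz": 0, "hand": 0},
    {"dx": -1.2, "dy": 1.2, "dz": -3.7, "wx": 0, "wy": 0, "wz": 0, "hand": 0},
    {"dx": -1.55, "dy": 1.41, "dz": -3.85, "wx": 0, "wy": 0, "wz": 0, "hand": 0},
    {"dx": -1.55, "dy": 1.41, "dz": -3.85, "wx": 0, "wy": 0, "wz": 0, "hand": 0},
  ],
)

```text
clock: 15.2
eef_pos: [0.4988, -0.1692, 0.299]
tool_rot: [-0.001, 1.0, -0.0, 0.002]
ft_force: [-1.0, -0.1, -0.8]
grip_width: -0.0003
grasp_force: 0.0
```

>>> drive_tool(
  rows=[
    {"dx": 0, "dy": 0, "dz": 0, "wx": 0, "wy": 0, "wz": 0, "hand": 0},
    {"dx": 0, "dy": 0, "dz": 0, "wx": 0, "wy": 0, "wz": 0, "hand": 0},
    {"dx": 0, "dy": 0, "dz": 0, "wx": 0, "wy": 0, "wz": 0, "hand": 0},
  ],
)

```text
clock: 15.5
eef_pos: [0.4954, -0.17, 0.2963]
tool_rot: [0.001, 1.0, 0.0, -0.001]
ft_force: [-0.7, 0.1, 0.3]
grip_width: -0.0
grasp_force: 0.0
```

```bash
python3 m.py w6; python3 - <<'E'
import cv2,numpy as np
a=[cv2.imread(f'pics/w{i}.png')[100:230,180:490] for i in(2,6)]
cv2.imwrite('pics/cmp.png',cv2.resize(np.vstack(a),None,fx=2.2,fy=2.2,interpolation=cv2.INTER_CUBIC))
E
```

```text
15.55 [ 0.49562384 -0.16999386  0.29652359] [ 5.07248430e-04  9.99999392e-01  2.78298053e-04 -9.38402969e-04] (array([ 0.48856633, -0.25421118,  0.06607915]), np.float64(1.160053341145678))
(array([ 0.46075492, -0.20019591,  0.00770131]), array([-0.37116843,  0.42313222,  0.42929401, -0.3705849 ]), array([290.43913043, 151.33478261])) 0.059505210352655935 alpha 62.967269047133065
[361.9, 167.4, 43.5, 50.1] [ 0.48521088 -0.11476698  0.076     ]
```

View pics/cmp.png

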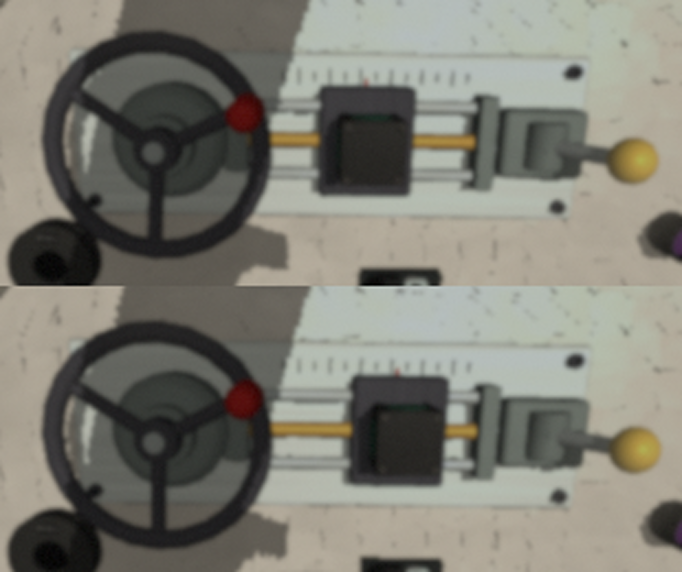

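```bash
python3 - <<'E'
from fit import *
a,b=[cv2.imread(f'pics/w{i}.png') for i in(2,6)]
g=[cv2.cvtColor(x,cv2.COLOR_BGR2GRAY) for x in(a,b)]
for name,(r0,r1,c0,c1) in dict(static=(110,225,400,500),full=(60,225,140,520),wheel=(112,220,196,305)).items():
    m=np.zeros((400,640),np.uint8); m[r0:r1,c0:c1]=255
    if name=='full': m[120:210,315:395]=0
    if name=='wheel':
        yy,xx=np.mgrid[:400,:640]; m[np.hypot(xx-250.6,yy-166.9)>46]=0
    for mot in ((cv2.MOTION_TRANSLATION,) if name!='wheel' else (cv2.MOTION_EUCLIDEAN,)):
        W=np.eye(2,3,dtype=np.float32); cc,W=cv2.findTransformECC(g[0],g[1],W,mot,(3,200,1e-6),m,3); print(name,round(cc,4),W.round(4).tolist(), 'handle expected in b',W@[291.24,151.09,1], 'rot',np.degrees(np.arctan2(W[1,0],W[0,0])))
E
```

```text
static 0.9983 [[1.0, 0.0, 0.7759000062942505], [0.0, 1.0, 1.3355000019073486]] handle expected in b [292.01586687 152.42549404] rot 0.0
full 0.9966 [[1.0, 0.0, 0.2409999966621399], [0.0, 1.0, 1.5163999795913696]] handle expected in b [291.48097544 152.60643813] rot 0.0
wheel 0.993 [[0.9994999766349792, 0.029999999329447746, -4.739099979400635], [-0.029999999329447746, 0.9994999766349792, 9.492899894714355]] handle expected in b [290.90477475 151.77293177] rot -1.7200544
```

```bash
python3 - <<'E'
from traj import *
p=np.array([.4967,-.1693]); rows([pin(62.5,.015)],p); rows([pin(62.5,.002),pin(62.5),pin(63.3),pin(64.1)],pin(62.5,.015))
E
```

```text
1.37 -0.94; 
-0.23 0.12; -0.27 0.14; -0.28 0.15; -0.30 0.17;
```

>>> drive_tool(
  rows=[
    {"dx": 0.5, "dy": -0.3, "dz": 0, "wx": 0, "wy": 0, "wz": 0, "hand": 0},
    {"dx": 1.0, "dy": -0.6, "dz": 0.5, "wx": 0, "wy": 0, "wz": 0, "hand": 0},
    {"dx": 1.37, "dy": -0.94, "dz": 1.2, "wx": 0, "wy": 0, "wz": 0, "hand": 0},
    {"dx": 1.37, "dy": -0.94, "dz": 1.9, "wx": 0, "wy": 0, "wz": 0, "hand": 0},
    {"dx": 1.37, "dy": -0.94, "dz": 2.6, "wx": 0, "wy": 0, "wz": 0, "hand": 0},
    {"dx": 1.37, "dy": -0.94, "dz": 3.2, "wx": 0, "wy": 0, "wz": 0, "hand": 0},
    {"dx": 1.37, "dy": -0.94, "dz": 3.7, "wx": 0, "wy": 0, "wz": 0, "hand": 0},
    {"dx": 1.37, "dy": -0.94, "dz": 3.85, "wx": 0, "wy": 0, "wz": 0, "hand": 0},
    {"dx": 1.37, "dy": -0.94, "dz": 3.85, "wx": 0, "wy": 0, "wz": 0, "hand": 0},
  ],
)

```text
clock: 16.55
eef_pos: [0.4274, -0.2162, 0.104]
tool_rot: [-0.0, 1.0, 0.001, -0.001]
ft_force: [0.0, -0.3, 0.6]
grip_width: -0.0003
grasp_force: 0.0
```

>>> drive_tool(
  rows=[
    {"dx": -0.1, "dy": 0.06, "dz": 0, "wx": 0, "wy": 0, "wz": 0, "hand": 0},
    {"dx": -0.2, "dy": 0.11, "dz": 0, "wx": 0, "wy": 0, "wz": 0, "hand": 0},
    {"dx": -0.25, "dy": 0.14, "dz": 0, "wx": 0, "wy": 0, "wz": 0, "hand": 0},
    {"dx": -0.28, "dy": 0.15, "dz": 0, "wx": 0, "wy": 0, "wz": 0, "hand": 0},
    {"dx": -0.3, "dy": 0.17, "dz": 0, "wx": 0, "wy": 0, "wz": 0, "hand": 0},
    {"dx": -0.3, "dy": 0.17, "dz": 0, "wx": 0, "wy": 0, "wz": 0, "hand": 0},
    {"dx": -0.3, "dy": 0.17, "dz": 0, "wx": 0, "wy": 0, "wz": 0, "hand": 0},
    {"dx": -0.15, "dy": 0.1, "dz": 0, "wx": 0, "wy": 0, "wz": 0, "hand": 0},
    {"dx": 0, "dy": 0, "dz": 0, "wx": 0, "wy": 0, "wz": 0, "hand": 0},
    {"dx": 0, "dy": 0, "dz": -0.6, "wx": 0, "wy": 0, "wz": 0, "hand": 0},
    {"dx": 0, "dy": 0, "dz": -1.4, "wx": 0, "wy": 0, "wz": 0, "hand": 0},
    {"dx": -0.1, "dy": 0.1, "dz": -2.2, "wx": 0, "wy": 0, "wz": 0, "hand": 0},
    {"dx": -0.6, "dy": 0.4, "dz": -3.0, "wx": 0, "wy": 0, "wz": 0, "hand": 0},
    {"dx": -1.1, "dy": 0.7, "dz": -3.7, "wx": 0, "wy": 0, "wz": 0, "hand": 0},
    {"dx": -1.37, "dy": 0.94, "dz": -3.85, "wx": 0, "wy": 0, "wz": 0, "hand": 0},
    {"dx": -1.37, "dy": 0.94, "dz": -3.85, "wx": 0, "wy": 0, "wz": 0, "hand": 0},
    {"dx": -1.37, "dy": 0.94, "dz": -3.85, "wx": 0, "wy": 0, "wz": 0, "hand": 0},
    {"dx": -1.37, "dy": 0.94, "dz": -3.85, "wx": 0, "wy": 0, "wz": 0, "hand": 0},
  ],
)

```text
clock: 18.35
eef_pos: [0.4953, -0.17, 0.296]
tool_rot: [0.0, 1.0, 0.0, -0.001]
ft_force: [-0.1, -0.2, 0.5]
grip_width: 0.0001
grasp_force: 0.0
```

```bash
python3 m.py w7; cat > cmp.py <<'E'
from fit import *
import sys
a,b=[cv2.imread(f'pics/{i}.png') for i in('w2',sys.argv[1])]
g=[cv2.cvtColor(x,cv2.COLOR_BGR2GRAY) for x in(a,b)]
c=[redmask(x[:,:,::-1].copy()) for x in(a,b)]
for l,s,q in c: print([np.round(q[i],2) for i in range(1,len(s)) if s[i,4]>100 and q[i][0]<350])
for name,(r0,r1,c0,c1) in dict(static=(110,225,400,500),full=(60,225,140,520),wheel=(112,220,196,305)).items():
    m=np.zeros((400,640),np.uint8); m[r0:r1,c0:c1]=255
    if name=='full': m[120:210,315:395]=0
    if name=='wheel':
        yy,xx=np.mgrid[:400,:640]; m[np.hypot(xx-250.6,yy-166.9)>46]=0
    W=np.eye(2,3,dtype=np.float32); cc,W=cv2.findTransformECC(g[0],g[1],W,cv2.MOTION_EUCLIDEAN if name=='wheel' else 0,(3,200,1e-6),m,3); print(name,round(cc,4),'expected',W@[291.24,151.09,1], 'rot',np.degrees(np.arctan2(W[1,0],W[0,0])))
E
python3 cmp.py w7
python3 - <<'E'
from h import *
d=bot.look_for('wrist','lock_tip'); print(d[:2]); print([np.round(atz('wrist',*x['extent'][:2],.087),4) for x in d[:2]])
E
```

```text
18.4 [ 0.49528657 -0.17005159  0.29608968] [ 5.05214303e-04  9.99998807e-01  3.44766665e-04 -1.41872332e-03] (array([ 0.4878694 , -0.25414236,  0.06624252]), np.float64(1.2183857939576868))
(array([ 0.46231868, -0.19913518,  0.00768557]), array([-0.28446322,  0.32479282,  0.32900612, -0.28454467]), array([291.28389831, 153.21610169])) 0.059768743146031277 alpha 64.76500320023956
[361.1, 165.8, 47.1, 56.5] [ 0.482557   -0.11598435  0.076     ]
[array([290.88, 151.2 ])]
[array([291.28, 153.22])]
static 0.9985 expected [292.08279108 152.69171139] rot 0.0
full 0.9974 expected [291.46638568 152.86508855] rot 0.0
wheel 0.9979 expected [291.18121735 152.94842886] rot -0.3585525
[{'extent': [457.1, 173.6, 50.1, 22.6], 'score': 0.83}]
[array([ 0.4909, -0.0005,  0.087 ])]
```

>>> drive_tool(
  rows=[
    {"dx": 0, "dy": 0.6, "dz": 0, "wx": 0, "wy": 0, "wz": 0, "hand": 0},
    {"dx": 0.1, "dy": 1.3, "dz": 0, "wx": 0, "wy": 0, "wz": 0, "hand": 0},
    {"dx": 0.13, "dy": 2.1, "dz": 0, "wx": 0, "wy": 0, "wz": 0, "hand": 0},
    {"dx": 0.13, "dy": 2.9, "dz": 0.2, "wx": 0, "wy": 0, "wz": 0, "hand": 0},
    {"dx": 0.13, "dy": 3.7, "dz": 0.5, "wx": 0, "wy": 0, "wz": 0, "hand": 0},
    {"dx": 0.13, "dy": 4.3, "dz": 1.0, "wx": 0, "wy": 0, "wz": 0, "hand": 0},
    {"dx": 0.13, "dy": 4.5, "dz": 1.6, "wx": 0, "wy": 0, "wz": 0, "hand": 0},
    {"dx": 0.13, "dy": 4.5, "dz": 2.3, "wx": 0, "wy": 0, "wz": 0, "hand": 0},
    {"dx": 0.13, "dy": 4.5, "dz": 3.0, "wx": 0, "wy": 0, "wz": 0, "hand": 0},
    {"dx": 0.13, "dy": 4.5, "dz": 3.6, "wx": 0, "wy": 0, "wz": 0, "hand": 0},
    {"dx": 0.13, "dy": 4.5, "dz": 4.0, "wx": 0, "wy": 0, "wz": 0, "hand": 0},
    {"dx": 0.13, "dy": 4.5, "dz": 4.17, "wx": 0, "wy": 0, "wz": 0, "hand": 0},
    {"dx": 0.13, "dy": 4.5, "dz": 4.17, "wx": 0, "wy": 0, "wz": 0, "hand": 0},
    {"dx": 0.13, "dy": 4.5, "dz": 4.17, "wx": 0, "wy": 0, "wz": 0, "hand": 0},
  ],
)

```text
clock: 19.95
eef_pos: [0.491, 0.0554, 0.0897]
tool_rot: [0.0, 1.0, 0.0, 0.001]
ft_force: [-0.1, -0.1, 0.1]
grip_width: -0.0003
grasp_force: 0.0
```

```bash
python3 - <<'E'
from h import *
im=bot.camera('wrist'); s=bot.camera('scene')[150:280,240:400]; s=cv2.resize(s,(640,520),interpolation=cv2.INTER_CUBIC)
w=cv2.resize(im[180:380,200:440],(480,400)); 
o=bot.get_obs();print(o['eef_pos'],o['ft_force'])
c=np.zeros((520,790,3),np.uint8); c[:390,:480]=cv2.resize(s,(480,390)); c[:258,480:790]=cv2.resize(w,(310,258)); cv2.imwrite('pics/l1.png',c[...,::-1])
E
```

```text
[0.49145113 0.05548251 0.09023276] [ 0.10331461  0.34293985 -0.03323554]
```

View pics/l1.png

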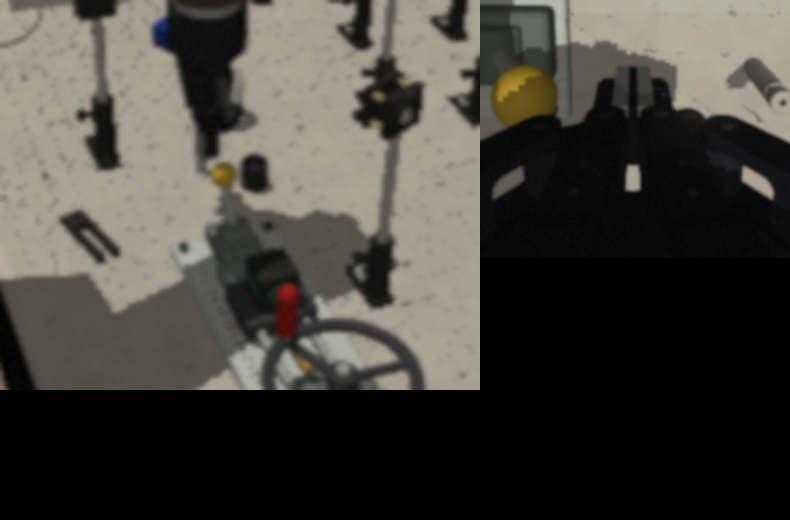

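>>> drive_tool(
  rows=[
    {"dx": 0, "dy": -0.15, "dz": 0, "wx": 0, "wy": 0, "wz": 0, "hand": 0},
    {"dx": 0, "dy": -0.3, "dz": 0, "wx": 0, "wy": 0, "wz": 0, "hand": 0},
    {"dx": 0, "dy": -0.4, "dz": 0, "wx": 0, "wy": 0, "wz": 0, "hand": 0},
    {"dx": 0, "dy": -0.5, "dz": 0, "wx": 0, "wy": 0, "wz": 0, "hand": 0},
    {"dx": 0, "dy": -0.6, "dz": 0, "wx": 0, "wy": 0, "wz": 0, "hand": 0},
    {"dx": 0, "dy": -0.7, "dz": 0, "wx": 0, "wy": 0, "wz": 0, "hand": 0},
    {"dx": 0, "dy": -0.8, "dz": 0, "wx": 0, "wy": 0, "wz": 0, "hand": 0},
    {"dx": 0, "dy": -0.9, "dz": 0, "wx": 0, "wy": 0, "wz": 0, "hand": 0},
    {"dx": 0, "dy": -1.0, "dz": 0, "wx": 0, "wy": 0, "wz": 0, "hand": 0},
    {"dx": 0, "dy": -1.1, "dz": 0, "wx": 0, "wy": 0, "wz": 0, "hand": 0},
    {"dx": 0, "dy": -1.2, "dz": 0, "wx": 0, "wy": 0, "wz": 0, "hand": 0},
    {"dx": 0, "dy": -1.3, "dz": 0, "wx": 0, "wy": 0, "wz": 0, "hand": 0},
    {"dx": 0, "dy": -1.37, "dz": 0, "wx": 0, "wy": 0, "wz": 0, "hand": 0},
    {"dx": 0, "dy": -1.42, "dz": 0, "wx": 0, "wy": 0, "wz": 0, "hand": 0},
    {"dx": 0, "dy": -1.46, "dz": 0, "wx": 0, "wy": 0, "wz": 0, "hand": 0},
    {"dx": 0, "dy": -1.5, "dz": 0, "wx": 0, "wy": 0, "wz": 0, "hand": 0},
  ],
)

```text
clock: 21.65
eef_pos: [0.4902, -0.0196, 0.0888]
tool_rot: [-0.0, 1.0, 0.0, -0.0]
ft_force: [0.1, 2.2, 0.5]
grip_width: 0.0002
grasp_force: 1.5
```

>>> drive_tool(
  rows=[
    {"dx": 0, "dy": -0.03, "dz": 0, "wx": 0, "wy": 0, "wz": 0, "hand": 0},
    {"dx": 0, "dy": -0.06, "dz": 0, "wx": 0, "wy": 0, "wz": 0, "hand": 0},
  ],
)

```text
clock: 21.85
eef_pos: [0.4902, -0.0203, 0.0888]
tool_rot: [-0.001, 1.0, 0.003, -0.0]
ft_force: [0.5, 10.4, -0.2]
grip_width: -0.0002
grasp_force: 5.1
```

>>> drive_tool(
  rows=[
    {"dx": 0, "dy": -0.01, "dz": 0, "wx": 0, "wy": 0, "wz": 0, "hand": 0},
    {"dx": 0, "dy": 0.1, "dz": 0, "wx": 0, "wy": 0, "wz": 0, "hand": 0},
    {"dx": 0, "dy": 0.3, "dz": 0, "wx": 0, "wy": 0, "wz": 0, "hand": 0},
    {"dx": 0, "dy": 0.5, "dz": -0.3, "wx": 0, "wy": 0, "wz": 0, "hand": 0},
    {"dx": 0, "dy": 0.5, "dz": -1.0, "wx": 0, "wy": 0, "wz": 0, "hand": 0},
    {"dx": 0, "dy": 0.5, "dz": -1.8, "wx": 0, "wy": 0, "wz": 0, "hand": 0},
    {"dx": 0, "dy": 0, "dz": -2.6, "wx": 0, "wy": 0, "wz": 0, "hand": 0},
    {"dx": 0, "dy": -0.8, "dz": -3.4, "wx": 0, "wy": 0, "wz": 0, "hand": 0},
    {"dx": 0, "dy": -1.6, "dz": -4.0, "wx": 0, "wy": 0, "wz": 0, "hand": 0},
    {"dx": -0.1, "dy": -2.4, "dz": -4.17, "wx": 0, "wy": 0, "wz": 0, "hand": 0},
    {"dx": -0.13, "dy": -2.94, "dz": -4.17, "wx": 0, "wy": 0, "wz": 0, "hand": 0},
    {"dx": -0.13, "dy": -2.94, "dz": -4.17, "wx": 0, "wy": 0, "wz": 0, "hand": 0},
    {"dx": -0.13, "dy": -2.94, "dz": -4.17, "wx": 0, "wy": 0, "wz": 0, "hand": 0},
    {"dx": -0.13, "dy": -2.94, "dz": -4.17, "wx": 0, "wy": 0, "wz": 0, "hand": 0},
  ],
)

```text
clock: 23.25
eef_pos: [0.4966, -0.1686, 0.297]
tool_rot: [-0.001, 1.0, 0.0, -0.0]
ft_force: [-1.3, -0.4, -0.2]
grip_width: -0.0001
grasp_force: 0.0
```

```bash
python3 m.py w8; python3 cmp.py w8; python3 - <<'E'
from h import *
im=bot.camera('wrist'); h=cv2.cvtColor(im,cv2.COLOR_RGB2HSV)
m=((h[...,0]>18)&(h[...,0]<34)&(h[...,1]>140)&(h[...,2]>80)).astype(np.uint8); _,_,s,c=cv2.connectedComponentsWithStats(m)
for i in range(1,len(s)):
    if s[i,4]>100: print(s[i],c[i],atz('wrist',*c[i],.087))
E
```

```text
23.3 [ 0.49661396 -0.1684006   0.29700804] [-8.74399996e-04  9.99999514e-01  1.30021271e-04 -4.35814392e-04] (array([ 0.48827719, -0.25461154,  0.06550566]), np.float64(1.3828485499682734))
(array([ 0.46237513, -0.19935785,  0.00766441]), array([ 0.09514983, -0.10850523, -0.11002417,  0.09505222]), array([290.12340426, 151.60425532])) 0.05954327719031281 alpha 64.72278896075115
[360.8, 165.5, 44.9, 49.8] [ 0.48351353 -0.11471266  0.076     ]
[array([290.88, 151.2 ])]
[array([290.12, 151.6 ])]
static 0.9125 expected [290.79825844 151.56064126] rot 0.0
full 0.9872 expected [290.63362472 151.60721781] rot 0.0
wheel 0.9958 expected [290.34759154 151.31614028] rot -0.40790454
[302 162  37   5 150] [320.22       163.53333333] [ 0.47967241 -0.16554097  0.087     ]
[410 162  21  20 312] [419.85897436 171.88782051] [ 0.48963925 -0.04437471  0.087     ]
```

View pics/w8.png

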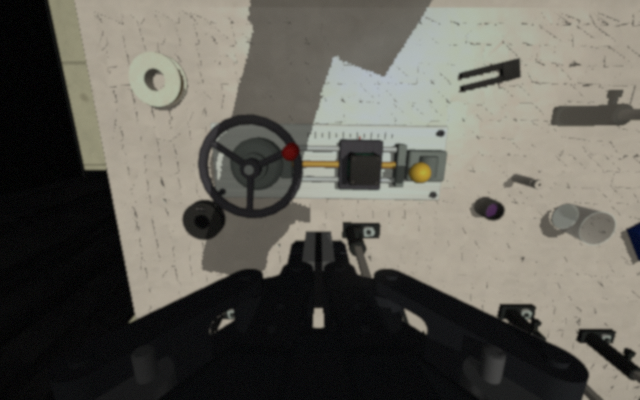

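The picture shows the handle back at (290,152), the carriage moved over to (360,165), and the yellow ball at (420,172). That puts the ball at y = -0.044, its expected stop position. The loose things have not moved, so I'm handing the job in.

```bash
python3 -c "
from workcell import bot
print(bot.job_done())"
```

```text
the job is handed in; nothing more can be done
None
```

I handed the job in at about 23 s: the wheel went one full clockwise turn (handle back within about 0.5°, cube about 20 mm farther from the wheel), then the yellow lever was pushed to its stop towards the wheel, and the loose things in view looked unmoved.

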